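# Lay the upright desk computer down on its stand

### The arm

A 6-joint arm with a two-finger parallel gripper is mounted at the origin on the work surface. World frame = base frame: x ahead of the robot, y to its left, z up, the work surface at z = 0. Lengths are in m, angles in rad, forces in N, time in s.
With the tool pointing down it reaches from about 0.375 to 0.975 m from the base axis. Payload 3.8 kg.
Tool frame: the origin (TCP) lies at the very end of the fingers, on their centre line; the grasp point (between the pads) lies 19 mm behind it (bot.pinch_z is the distance from the TCP to the grasp point, in m); x points along the fingers, y is the direction in which the jaws open and shut, and the axes are right-handed (so a half turn about x gives the same grasp; the last joint's range is limited). The gripper opens to 85 mm and grips with 20 to 120 N. Pads are 22 mm wide; open, the fingers measure 114 mm over their backs; the gripper's body (76 mm by 85 mm) begins 54 mm behind the grasp point. The pads swing forward as they close: fully open they stand 13 mm farther back than shut.
Start: joints at [-1.173, 0.264, 1.604, -0, 1.274, -0.037], TCP at [0.284, -0.612, 0.231] pointing down, gripper open.
Joint ranges: [-2.63, 2.63], [-0.94, 2.18], [0.31, 2.57], [-1.31, 4.45], [0, 2.66], [-2.55, 2.55]. Speed limits (rad/s): [2.57, 2.57, 3.14, 3.14, 3.14, 3.14].

### API

Orientations are given as a rotation vector (axis times angle).
In Python, from workcell import monitor, imaging, finish_job, bot gives the robot as it stands.
- The arm moves only by the tool jog_arm, never from a script. Its argument "rows" is a list of rows, each a list of 7 numbers: the shift along the tool's x, y, z in m, then the turn, a rotation vector about the tool's x, y, z in rad, then the opening in per cent of the stroke, from 0 (shut) to 100 (fully open). A call has 1 to 20 rows; each row is the pose to reach, as a shift and turn from the pose measured when the call began, along the tool's axes at that moment; what a row does not reach only later rows make up. A row lasts 1/10 s, in which the tool goes at most 50 mm and 8.59 degrees, less where a joint would pass 70% of its speed; a pose out of reach is approached as far as the arm can. A call with a gripper value outside its range is refused whole. The fingers move at their own pace and stop on an object; "force" is the grip in N (left out, the last holds). Time passes only in rows, so rows that repeat a pose let the fingers close. It gives the time, the measured TCP pose, the force and the opening at its end, in the units of the state.
- monitor.read_state(): the state, without advancing time (a new reading comes with each control period).
- imaging.read_camera(name): name is "side" or "top" or "wrist"; returns the picture (420x560x3 uint8, blue, green, red); there is no depth.
- imaging.camera_params(name): a dict with "fx", "fy", "cx", "cy" (pixels), "T" (4x4, takes a point from camera to world coordinates); the wrist camera has in their place "T_tool_cam" (4x4, takes a point from camera to tool coordinates, whose origin is the TCP and whose axes are the tool frame's). Camera axes: x right, y down, z forward; pixel columns grow to the right and rows downward; lengths in m; the calibration is good to about 2 mm. A picture is of the moment at which its call begins: read the wrist's pose just before it. camera_params takes no time and is no camera call.
- finish_job(): hands the job in, once; it reports no verdict.
The state is a dict: "time": time; "q": joint angles; "joint_vel": joint speeds; "joint_torque": joint torques, N m; "tool_pos": TCP position; "tcp_rot": TCP orientation; "wrist_force": force on the tool from outside, world axes, zero at the start; "torque": the same for the moment, N m; "width": opening from 0.0 (shut) to 1.0 (fully open).
Only numpy, scipy, OpenCV 4.12 (cv2) and the standard library are available. Lean on these libraries where they do the work, as an engineer would, in place of code of your own. Each camera call takes 0.05 s, during which the arm holds its last target. There are 200 camera calls.

### The job

Tip the small upright computer over onto its side along its low stand, away from the raised stop at its foot, easing it down all the way so that it lands gently and never falls freely; then push it along the stand with the fingertips until its foot end is against the stop, lying flat and square. Only push and support it with the fingers: do not squeeze it or push hard, and do not lift its foot off the stand. Leave the soap bottle, paper roll, stapler and mouse where they are, and finish clear of everything.

Things in the scene. Friction and masses are not known exactly. Their poses are not given: they have to be found in the camera images.
- computer: Loose black box, 0.5 to 0.75 kg, 160 mm deep (x), 32 mm thick (y), 190 mm tall (z), upright on the stand near the stop (back face 2 to 12 mm from it), centred within 8 mm, turned under 0.06 rad. Origin: centre of its foot; z from foot to top. +y points the way it must tip: that broad face ends underneath. Past about 0.17 rad of tilt it falls unless supported. Broad faces lie across the stand.
- stand: Grey stand fixed to the desk. Origin: at desk height below the middle of the stop's inner face; y along the stand away from the stop, z up. Flat top 40 mm above the desk, 180 mm wide (x), from the stop (y = 0) to y = 200 mm. Laid down, the computer overhangs this far end until pushed back to the stop.
- stop_face (a point): Middle of the stop's inner face, 46 mm above the desk. The stop is a lip across the stand's whole width, 12 mm higher than its top, 15 mm thick (y = -15 to 0 mm of the stand).
- gap (a point): Middle, at the height of the stand's top, of the open gap in its far half: from y = 100 mm on only two rails are left (35 mm wide each, x = -90 to -55 and 55 to 90 mm of the stand); between them it is open, 110 mm wide, down to the desk and at the far end: room for a finger below the computer.
- tip_edge (a point): Middle of the computer's bottom edge on the +y side, at (0, 16, 0) mm in its frame: the edge on which it tips. It stays at the height of the stand's top, 40 mm above the desk.
- top_edge (a point): Middle of the computer's top edge on the +y side, at (0, 16, 190) mm in its frame: the edge that leads as it goes over; it ends above the gap or past the far end.
- sanitiser: White soap pump bottle, 60 mm diameter, 168 mm tall, loose; origin: centre of its underside. Leave alone.
- roll: Upright roll of white paper, 54 mm diameter, 58 mm tall, loose; origin: centre of its underside. Leave alone.
- stapler: Stapler, 130 mm long (its x), 34 mm wide, 53 mm high, loose; origin: centre of its underside. Leave alone.
- mouse: Black computer mouse, 105 mm long (its x), 60 mm wide, 33 mm high, loose; origin: centre of its underside. Leave alone.
There are look-alikes about, which are no part of the job. Several things have the shape of the computer; the one meant has the colours described above.

How it is judged:
By the outcome, as a careful person would: the job done as asked, in the order asked, and still so for the second after the job is handed in, with the robot touching nothing.
It also fails if it takes over 58 s, if anything falls off the work surface, if the arm or the gripper's body presses on something with over 40 N, if the wrist force passes 120 N, or if a joint passes its speed limit or range.

## Working session

There is one attempt and no reset: what is moved stays moved. The work goes in short steps, Python scripts to look and compute and a tool call to move; the robot and the scene stay as the last step left them, time stands still between calls to the robot, and variables do not carry over. Pictures are saved under pics/ and viewed, about 8 in all and at most 12, crops included, and the job is handed in when it is done.

Besides the shell and the picture viewer there is one more tool, called after "Emit:" as name(argument=value, ...) on one line, values as JSON. jog_arm: Moves the arm, as the interface text tells. Its arguments: {"type":"object","properties":{"rows":{"type":"array","items":{"type":"array","items":{"type":"number"}}},"force":{"type":"number"}},"required":["rows"]}

```bash
mkdir -p pics; ls; python3 - <<'E'
from workcell import monitor, imaging, bot
import cv2,numpy as np
np.set_printoptions(precision=4,suppress=True)
print(monitor.read_state())
ims=[]
for n in ("top","side"):
    im=imaging.read_camera(n); cv2.imwrite(f"pics/{n}0.png",im); p=imaging.camera_params(n); print(n,p)
print(imaging.camera_params("wrist"))
E
```

```text
pics
{'time': 0.0, 'q': array([-1.1729,  0.2648,  1.6054,  0.    ,  1.2737, -0.0369]), 'joint_vel': array([ 0.0015,  0.0002,  0.    ,  0.0012, -0.001 , -0.0006]), 'joint_torque': array([  0.0008, -51.5108, -36.7321,   0.0004,   0.013 ,  -0.    ]), 'tool_pos': array([ 0.2841, -0.6115,  0.23  ]), 'tcp_rot': array([ 1.9813,  0.4399, -1.9821]), 'wrist_force': array([ 0.8138,  0.5159, -0.6816]), 'torque': array([-0.0157,  0.0061,  0.012 ]), 'width': 1.0040130114932726}
top {'fx': 465.9368473906135, 'fy': 465.9368473906135, 'cx': 275.1965936189975, 'cy': 203.34932521992823, 'T': array([[-0.0162, -0.9805,  0.1956,  0.3505],
       [-0.9998,  0.0137, -0.014 , -0.167 ],
       [ 0.0111, -0.1958, -0.9806,  1.1118],
       [ 0.    ,  0.    ,  0.    ,  1.    ]])}
side {'fx': 442.04194963217617, 'fy': 442.04194963217617, 'cx': 262.22765274230073, 'cy': 217.30355917565439, 'T': array([[-0.7739,  0.4349, -0.4604,  1.0494],
       [ 0.6331,  0.551 , -0.5437,  0.4425],
       [ 0.0173, -0.7122, -0.7017,  0.9317],
       [ 0.    ,  0.    ,  0.    ,  1.    ]])}
{'fx': 361.66927395964103, 'fy': 361.66927395964103, 'cx': 279.5726691005081, 'cy': 205.95812937571148, 'T_tool_cam': array([[-0.0012, -0.2576,  0.9662, -0.1419],
       [ 1.    ,  0.0001,  0.0013, -0.0016],
       [-0.0004,  0.9662,  0.2576, -0.0643],
       [ 0.    ,  0.    ,  0.    ,  1.    ]])}
```

View pics/top0.png

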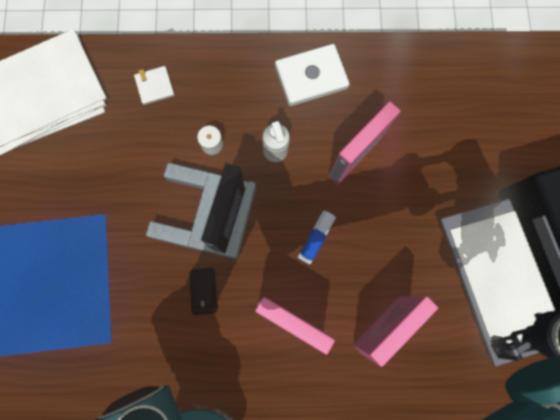

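View pics/side0.png

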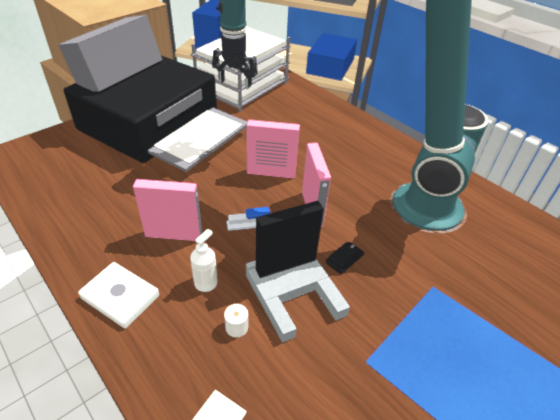

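The top view (image up = +x, left = +y) shows these candidates for the computer: the black box on the grey stand (225,208), pink boxes at (365,140), (295,325) and (400,330), and the black mouse at (203,290). I choose the black box on the stand. Next is one close crop to check it.

```bash
python3 - <<'E'
import cv2,numpy as np
a=cv2.imread('pics/top0.png')[150:265,135:270]; b=cv2.imread('pics/side0.png')[195:345,235:360]
a=cv2.resize(a,None,fx=4,fy=4,interpolation=cv2.INTER_CUBIC); b=cv2.resize(b,(int(125*460/150*1),460),interpolation=cv2.INTER_CUBIC)
b=b[:, :260] if 0 else cv2.resize(b,(255,306))
c=np.zeros((460,800,3),np.uint8); c[:,:540]=a; c[:306,545:800]=b
cv2.imwrite('pics/crop0.png',c)
E
```

```text
(no output)
```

View pics/crop0.png

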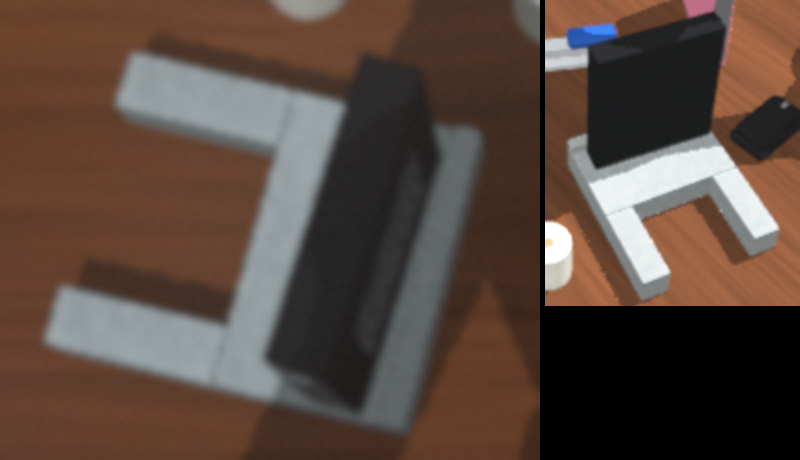

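The crop confirms it: a black box with its broad faces across the grey stand, stop on the right, two rails pointing left. Stand and box corners are clear, so I can compute poses.

```bash
cat > h.py <<'E'
import numpy as np
from workcell import imaging
np.set_printoptions(precision=4,suppress=True)
def ray(px,z,p,T=None):
    T=p["T"] if T is None else T
    px=np.atleast_2d(px).astype(float)
    d=np.c_[(px[:,0]-p["cx"])/p["fx"],(px[:,1]-p["cy"])/p["fy"],np.ones(len(px))]@T[:3,:3].T
    z=np.broadcast_to(z,len(px)); s=(z-T[2,3])/d[:,2]
    return T[:3,3]+d*s[:,None]
def fit(model,pts):
    m0,p0=model.mean(0),pts.mean(0); a,b=model-m0,pts-p0
    th=np.arctan2((a[:,0]*b[:,1]-a[:,1]*b[:,0]).sum(),(a*b).sum())
    R=np.array([[np.cos(th),-np.sin(th)],[np.sin(th),np.cos(th)]])
    t=p0-R@m0; return th,t,R,np.abs(pts-model@R.T-t).max()
E
python3 - <<'E'
from h import *
p=imaging.camera_params("top")
c=lambda L:np.array(L)/4.+[135-.4,150-.4]
S=ray(c([(133,53),(117,105),(63,287),(46,346),(480,130),(408,432)]),[.04]*4+[.052]*2,p)[:,:2]
M=np.array([(90,200),(55,200),(-55,200),(-90,200),(90,-15),(-90,-15)])/1000
th,t,R,e=fit(M,S); print("stand",th,t,e)
print((S-t)@R)
B=ray(c([(365,57),(268,360),(418,70)]),.23,p)[:,:2]
print("box world",B); print("box in stand",(B-t)@R)
Q=ray([(209,137),(276,128),(203,291),(318,238)],[.058,.168,.02,.03],p); print("roll,san,mouse,stapler",Q); print((Q[:,:2]-t)@R)
from workcell import monitor
ps=imaging.camera_params("side")
# side box top: crop scale 255/125
s=lambda L:np.array(L)/2.04+[235,195]
B2=ray(s([(588-545,48),(718-545,18)]),.23,ps)[:,:2];print("side +y top edge in stand",(B2-t)@R)
S2=ray(s([(640-545,277),(668-545,268),(750-545,237),(777-545,228)]),.04,ps)[:,:2];print((S2-t)@R)
E
```

```text
stand -0.25023711892275236 [ 0.5298 -0.0995] 0.0018466611295784308
[[ 0.0899  0.1996]
 [ 0.0569  0.2   ]
 [-0.0552  0.2002]
 [-0.0906  0.1999]
 [ 0.0897 -0.0135]
 [-0.0907 -0.0162]]
box world [[ 0.6068 -0.0841]
 [ 0.4583 -0.0389]
 [ 0.5998 -0.1101]]
box in stand [[ 0.0708  0.034 ]
 [-0.0843  0.041 ]
 [ 0.0705  0.0071]]
roll,san,mouse,stapler [[ 0.7233 -0.0278  0.058 ]
 [ 0.7028 -0.1849  0.168 ]
 [ 0.3652 -0.0133  0.02  ]
 [ 0.4825 -0.2811  0.03  ]]
[[ 0.1697  0.1174]
 [ 0.1888 -0.0399]
 [-0.1808  0.0428]
 [-0.0009 -0.1877]]
side +y top edge in stand [[ 0.0721  0.011 ]
 [-0.0845  0.027 ]]
[[ 0.0887  0.1921]
 [ 0.0548  0.1949]
 [-0.0516  0.1979]
 [-0.0872  0.2003]]
```

```bash
cat >> h.py <<'E'
from scipy.spatial.transform import Rotation as Ro
from workcell import monitor
TH=-0.2502; ST=np.array([.5298,-.0995]); RS=np.array([[np.cos(TH),-np.sin(TH)],[np.sin(TH),np.cos(TH)]])
def W(x,y,z): return np.r_[ST+RS@[x,y],z]
def axes(tilt,yaw=0,flip=1):  # columns tool x,y,z ; tilt 0 = down, 90deg = along -y of stand; jaws in the y-z plane
    R=Ro.from_euler('z',TH+yaw).as_matrix()
    x=R@[0,-np.sin(tilt),-np.cos(tilt)]; y=flip*(R@[0,np.cos(tilt),-np.sin(tilt)])
    return np.c_[x,y,np.cross(x,y)]
def rel(pos,A,s=None):
    s=s or monitor.read_state(); R0=Ro.from_rotvec(s["tcp_rot"]).as_matrix()
    return np.round(np.r_[R0.T@(pos-s["tool_pos"]),Ro.from_matrix(R0.T@A).as_rotvec()],4)
def instand(p): return np.r_[RS.T@(np.array(p)[:2]-ST),p[2]]
E
python3 - <<'E'
from h import *
from workcell import bot
print([d for d in dir(bot) if d[0]!='_'])
for d in dir(bot):
    if d[0]!='_' and not callable(getattr(bot,d)): print(d,getattr(bot,d))
s=monitor.read_state(); print(Ro.from_rotvec(s["tcp_rot"]).as_matrix())
for f in (1,-1): print(f,rel(W(-.007,.02,.33),axes(0,-.04,f),s))
E
```

```text
['MotionError', 'pinch_z']
pinch_z 0.0187
[[-0.0008  0.4213 -0.9069]
 [ 0.0019 -0.9069 -0.4213]
 [-1.     -0.0021 -0.0001]]
1 [-0.0991 -0.381  -0.4458 -2.4166 -0.0025  0.0009]
-1 [-0.0991 -0.381  -0.4458  0.725   0.0007  0.002 ]
```

Emit:
jog_arm(rows=[[-0.05, 0, 0, 0, 0, 0, 100], [-0.1, 0, 0, 0, 0, 0, 100], [-0.11, -0.04, -0.045, 0.08, 0, 0, 100], [-0.11, -0.08, -0.09, 0.15, 0, 0, 100], [-0.11, -0.12, -0.135, 0.23, 0, 0, 100], [-0.11, -0.15, -0.175, 0.3, 0, 0, 100], [-0.11, -0.18, -0.21, 0.37, 0, 0, 100], [-0.11, -0.21, -0.245, 0.44, 0, 0, 100], [-0.11, -0.24, -0.28, 0.5, 0, 0, 100], [-0.11, -0.27, -0.315, 0.55, 0, 0, 100], [-0.11, -0.3, -0.35, 0.6, 0, 0, 100], [-0.11, -0.33, -0.38, 0.65, 0, 0, 100], [-0.11, -0.36, -0.415, 0.7, 0, 0, 100], [-0.11, -0.381, -0.446, 0.725, 0.001, 0.002, 100], [-0.11, -0.381, -0.446, 0.725, 0.001, 0.002, 100], [-0.11, -0.381, -0.446, 0.725, 0.001, 0.002, 100]])

```text
time: 1.7
tool_pos: [0.528, -0.0776, 0.3402]
tcp_rot: [-2.066, 0.3, 2.069]
wrist_force: [0.3, -0.2, -0.4]
width: 1.002
```

```bash
python3 - <<'E'
from h import *
import cv2
s=monitor.read_state(); im=imaging.read_camera("wrist"); cv2.imwrite("pics/w1.png",im)
np.save("w1.npy",np.r_[s["tool_pos"],s["tcp_rot"]])
print(s["time"],s["q"],instand(s["tool_pos"]),s["wrist_force"])
E
```

```text
1.7 [-0.1923 -0.0541  1.7555 -0.0005  1.4413  1.6661] [-0.0071  0.0208  0.3402] [ 0.2724 -0.1562 -0.3795]
```

View pics/w1.png

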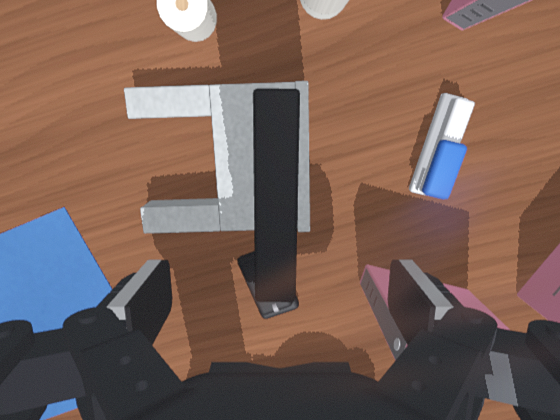

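The wrist view shows the black box top between the fingers: corners about (254,89), (299,89), (296,303) and (256,303). The mouse is behind its lower end.

```bash
python3 - <<'E'
from h import *
v=np.load("w1.npy"); p=imaging.camera_params("wrist")
T=np.eye(4); T[:3,:3]=Ro.from_rotvec(v[3:]).as_matrix(); T[:3,3]=v[:3]; T=T@p["T_tool_cam"]
S=ray([(125,89),(128,118),(141,208),(145,233),(308,82),(310,231)],[.04]*4+[.052]*2,p,T)[:,:2]
M=np.array([(90,200),(55,200),(-55,200),(-90,200),(90,-15),(-90,-15)])/1000
th,t,R,e=fit(M,S); print("stand",th,t,e)
B=ray([(254,89),(299,89),(296,303),(256,303)],.23,p,T)[:,:2]
print((B-t)@R); print((B-ST)@RS)
E
```

```text
stand -0.2539713798072157 [ 0.5264 -0.0997] 0.002188179682022673
[[ 0.0733  0.0367]
 [ 0.0723  0.0068]
 [-0.086   0.0122]
 [-0.085   0.0432]]
[[ 0.0701  0.0353]
 [ 0.069   0.0055]
 [-0.0893  0.0115]
 [-0.0881  0.0425]]
```

```bash
cat >> h.py <<'E'
PX,PY=-.008,.040
def hold(phi,d=0.,w=.038,L=.028,yaw=-.036):   # box tilt phi, tool tilt phi-d, opening w
    y=PY+.19*np.sin(phi); E=W(PX,y,.04+.19*np.cos(phi)); A=axes(phi-d,yaw,-1)
    return E+L*A[:,0]+w/2*A[:,1],A
E
python3 - <<'E'
from h import *
P,A=hold(0,w=.032); print(rel(P,A)); print(rel(P+[0,0,.05],A))
E
```

```text
[ 0.1383 -0.0042  0.0014 -0.003   0.0009 -0.0007]
[ 0.0883 -0.0042  0.0015 -0.003   0.0009 -0.0007]
```

Emit:
jog_arm(rows=[[0.03, -0.004, 0.001, -0.003, 0, 0, 100], [0.06, -0.004, 0.001, -0.003, 0, 0, 100], [0.08, -0.004, 0.001, -0.003, 0, 0, 100], [0.1, -0.004, 0.001, -0.003, 0, 0, 100], [0.115, -0.004, 0.001, -0.003, 0, 0, 100], [0.125, -0.004, 0.001, -0.003, 0, 0, 100], [0.133, -0.004, 0.001, -0.003, 0, 0, 100], [0.138, -0.004, 0.001, -0.003, 0, 0, 80], [0.138, -0.004, 0.001, -0.003, 0, 0, 70], [0.138, -0.004, 0.001, -0.003, 0, 0, 60], [0.138, -0.004, 0.001, -0.003, 0, 0, 57], [0.138, -0.004, 0.001, -0.003, 0, 0, 55], [0.138, -0.004, 0.001, -0.003, 0, 0, 55], [0.138, -0.004, 0.001, -0.003, 0, 0, 55]], force=20)

```text
time: 3.15
tool_pos: [0.5279, -0.0745, 0.2026]
tcp_rot: [-2.068, 0.299, 2.069]
wrist_force: [0.3, 0.1, 0.6]
width: 0.55
```

```bash
python3 - <<'E'
from h import *
import cv2
s=monitor.read_state(); im=imaging.read_camera("wrist")
print(s["time"],instand(s["tool_pos"]),s["wrist_force"],s["width"])
cv2.imwrite("pics/w2.png",im)
E
```

```text
3.15 [-0.008   0.0238  0.2026] [0.2813 0.1069 0.5574] 0.5503363554924958
```

View pics/w2.png

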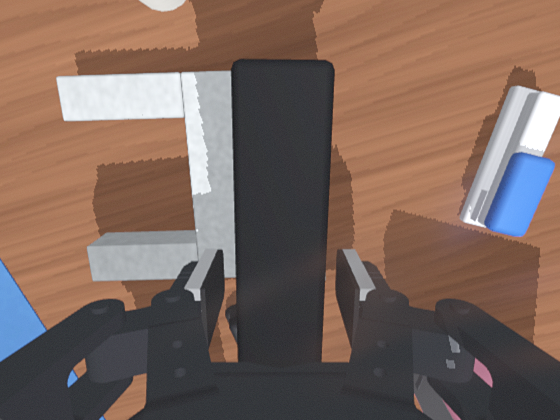

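The fingers straddle the box top about centred, with inner pad edges near columns 222 and 338 and box edges near 234 and 331. I'll close to a small clearance and start tipping.

```bash
python3 - <<'E'
from h import *
s=monitor.read_state()
for f in np.arange(0,.51,.05): print(round(f,2),rel(*hold(f),s))
E
```

```text
0.0 [ 0.0005  0.0028  0.0005  0.      0.0006 -0.0007]
0.05 [-0.0003 -0.0053  0.0008  0.      0.0006  0.0493]
0.1 [-0.0006 -0.0134  0.0012  0.0001  0.0006  0.0993]
0.15 [-0.0005 -0.0216  0.0015  0.0001  0.0006  0.1493]
0.2 [-0.0001 -0.0297  0.0019  0.0001  0.0006  0.1993]
0.25 [ 0.0008 -0.0378  0.0022  0.0001  0.0006  0.2493]
0.3 [ 0.0021 -0.0459  0.0025  0.0001  0.0006  0.2993]
0.35 [ 0.0038 -0.0538  0.0028  0.0001  0.0006  0.3493]
0.4 [ 0.0058 -0.0617  0.0032  0.0002  0.0006  0.3993]
0.45 [ 0.0083 -0.0695  0.0035  0.0002  0.0006  0.4493]
0.5 [ 0.0112 -0.0771  0.0038  0.0002  0.0006  0.4993]
```

Emit:
jog_arm(rows=[[0, 0, 0, 0, 0, 0, 50], [0, 0, 0, 0, 0, 0, 47], [0, 0, 0, 0, 0, 0, 45], [0, 0, 0, 0, 0, 0, 45], [0, -0.0025, 0.001, 0, 0, 0.025, 45], [-0.0003, -0.0053, 0.001, 0, 0, 0.05, 45], [-0.0005, -0.0095, 0.001, 0, 0, 0.075, 45], [-0.0006, -0.0134, 0.001, 0, 0, 0.1, 45], [-0.0006, -0.0175, 0.0012, 0, 0, 0.125, 45], [-0.0005, -0.0216, 0.0015, 0, 0, 0.15, 45], [-0.0003, -0.0257, 0.0017, 0, 0, 0.175, 45], [0, -0.0297, 0.0019, 0, 0, 0.2, 45]], force=20)

```text
time: 4.4
tool_pos: [0.5346, -0.0452, 0.2025]
tcp_rot: [-2.115, 0.526, 2.179]
wrist_force: [-0.4, -0.7, 0.3]
width: 0.45
```

```bash
python3 - <<'E'
from h import *
import cv2
s=monitor.read_state(); 
a=imaging.read_camera("side")[160:345,225:375]; b=imaging.read_camera("wrist")
c=np.hstack([cv2.resize(a,(400,493)),cv2.resize(b[:, 80:420],(340,420)) if 0 else cv2.resize(b[100:420,120:440],(400,400)) if 0 else cv2.copyMakeBorder(cv2.resize(b[100:420,120:440],(400,400)),0,93,0,0,0)])
cv2.imwrite("pics/m3.png",c)
print(s["time"],s["q"],instand(s["tool_pos"]),RS.T@s["wrist_force"][:2],s["wrist_force"],s["torque"],s["width"])
E
```

```text
4.4 [-0.0061  0.0631  1.9035 -0.2049  1.2383  1.9241] [-0.0088  0.0538  0.2025] [-0.2325 -0.7956] [-0.4222 -0.7132  0.2606] [ 0.1156 -0.0213  0.004 ] 0.4502035655946442
```

View pics/m3.png

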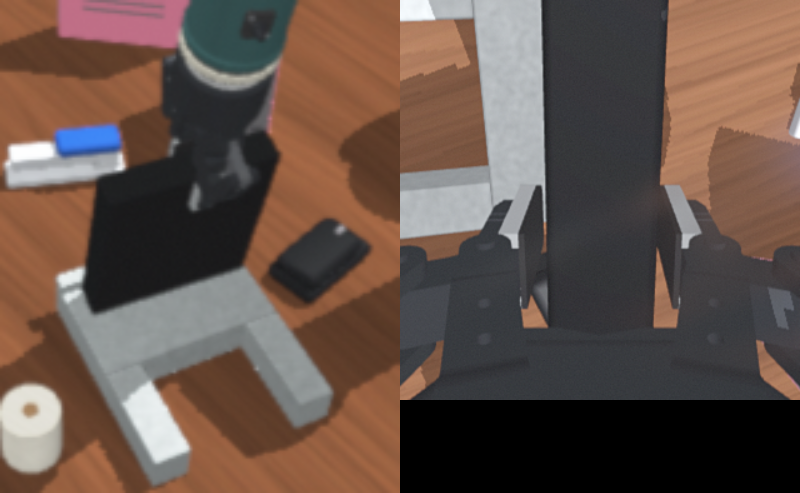

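The box leans forward with the tool and its foot is still on the stand. The rear pad is in light contact (0.8 N), so I'll continue.

```bash
python3 - <<'E'
from h import *
s=monitor.read_state()
for f in np.arange(.2,.81,.05): print(round(f,2),rel(*hold(f),s))
E
```

```text
0.2 [-0.0002  0.001  -0.0001  0.0017  0.0008 -0.0005]
0.25 [-0.0009 -0.0071  0.0002  0.0017  0.0007  0.0495]
0.3 [-0.0013 -0.0152  0.0005  0.0018  0.0007  0.0995]
0.35 [-0.0012 -0.0234  0.0008  0.0018  0.0006  0.1495]
0.4 [-0.0007 -0.0315  0.0011  0.0018  0.0006  0.1995]
0.45 [ 0.0001 -0.0396  0.0014  0.0018  0.0006  0.2495]
0.5 [ 0.0014 -0.0477  0.0017  0.0018  0.0005  0.2995]
0.55 [ 0.0031 -0.0557  0.002   0.0018  0.0005  0.3495]
0.6 [ 0.0052 -0.0635  0.0023  0.0018  0.0004  0.3995]
0.65 [ 0.0077 -0.0713  0.0025  0.0019  0.0004  0.4495]
0.7 [ 0.0105 -0.0789  0.0028  0.0019  0.0003  0.4995]
0.75 [ 0.0137 -0.0864  0.003   0.0019  0.0003  0.5495]
0.8 [ 0.0174 -0.0937  0.0032  0.0019  0.0002  0.5995]
```

Emit:
jog_arm(rows=[[-0.0005, -0.002, 0, 0, 0, 0.015, 45], [-0.0007, -0.0045, 0, 0, 0, 0.033, 45], [-0.0009, -0.007, 0, 0.001, 0, 0.05, 45], [-0.001, -0.0098, 0, 0.001, 0, 0.066, 45], [-0.0012, -0.0125, 0.0003, 0.001, 0, 0.083, 45], [-0.0013, -0.0152, 0.0005, 0.001, 0, 0.1, 45], [-0.0013, -0.0193, 0.0007, 0.001, 0, 0.125, 45], [-0.0012, -0.0234, 0.0008, 0.001, 0, 0.15, 45], [-0.001, -0.0275, 0.001, 0.001, 0, 0.175, 45], [-0.0007, -0.0315, 0.0011, 0.001, 0, 0.2, 45], [-0.0003, -0.0356, 0.0012, 0.001, 0, 0.225, 45], [0.0001, -0.0396, 0.0014, 0.001, 0, 0.25, 45], [0.0008, -0.0437, 0.0015, 0.001, 0, 0.275, 45], [0.0014, -0.0477, 0.0017, 0.001, 0, 0.3, 45], [0.0022, -0.0517, 0.0018, 0.001, 0, 0.325, 45], [0.0031, -0.0557, 0.002, 0.001, 0, 0.35, 45], [0.0041, -0.0596, 0.0021, 0.001, 0, 0.375, 45], [0.0052, -0.0635, 0.0023, 0.001, 0, 0.4, 45]])

```text
time: 6.3
tool_pos: [0.5497, 0.0152, 0.1843]
tcp_rot: [1.874, -0.892, -2.051]
wrist_force: [0.9, 0.5, -0.6]
width: 0.454
```

```bash
python3 - <<'E'
from h import *
import cv2
s=monitor.read_state(); 
a=imaging.read_camera("side")[160:345,225:375]; b=imaging.read_camera("wrist")
cv2.imwrite("pics/m4.png",np.hstack([cv2.resize(a,(400,493)),cv2.copyMakeBorder(cv2.resize(b[100:420,120:440],(400,400)),0,93,0,0,0)]))
print(s["time"],s["q"],instand(s["tool_pos"]),RS.T@s["wrist_force"][:2],s["wrist_force"],s["width"])
for f in np.arange(.6,1.21,.05): print(round(f,2),rel(*hold(f),s))
E
```

```text
6.3 [ 0.2865  0.2817  1.7895 -0.5008  1.4446  2.3028] [-0.0091  0.1161  0.1843] [0.7778 0.7095] [ 0.9292  0.4949 -0.6118] 0.45373185589657916
0.6 [ 0.      0.0003  0.      0.0008  0.     -0.0025]
0.65 [-0.0007 -0.0078  0.0003  0.0008 -0.      0.0475]
0.7 [-0.0011 -0.0159  0.0006  0.0008 -0.      0.0975]
0.75 [-0.0011 -0.0241  0.0008  0.0008 -0.      0.1475]
0.8 [-0.0006 -0.0322  0.0011  0.0008 -0.0001  0.1975]
0.85 [ 0.0003 -0.0403  0.0013  0.0008 -0.0001  0.2475]
0.9 [ 0.0015 -0.0484  0.0015  0.0008 -0.0001  0.2975]
0.95 [ 0.0032 -0.0563  0.0017  0.0008 -0.0001  0.3475]
1.0 [ 0.0053 -0.0642  0.0019  0.0008 -0.0001  0.3975]
1.05 [ 0.0077 -0.072   0.002   0.0008 -0.0002  0.4475]
1.1 [ 0.0106 -0.0796  0.0022  0.0008 -0.0002  0.4975]
1.15 [ 0.0138 -0.0871  0.0023  0.0008 -0.0002  0.5475]
1.2 [ 0.0174 -0.0945  0.0025  0.0008 -0.0002  0.5975]
```

View pics/m4.png

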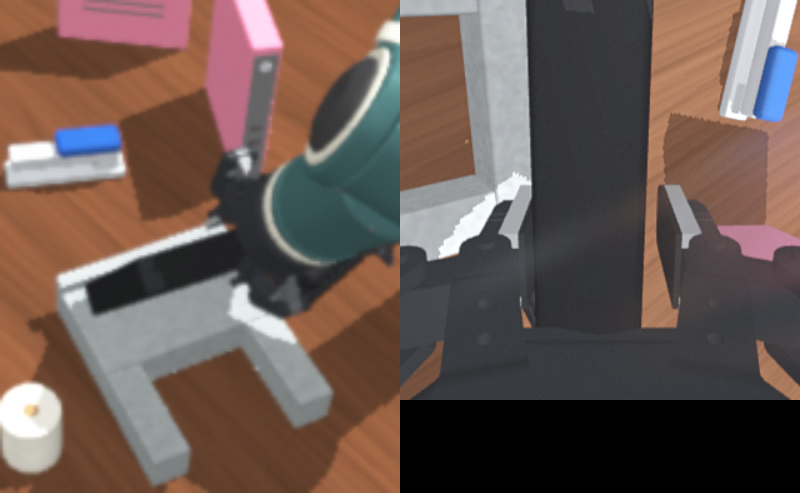

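The box now rests on the front finger, easing down. Joint 6 is at 2.30 with a limit of 2.55, so I'll fit a quick kinematic model to find a usable end pose before going on.

```bash
cat > kin.py <<'E'
from h import *
from scipy.optimize import least_squares
D=[([-1.1729,.2648,1.6054,0,1.2737,-.0369],[.2841,-.6115,.23],[1.9813,.4399,-1.9821]),
([-.1923,-.0541,1.7555,-.0005,1.4413,1.6661],[.528,-.0776,.3402],[-2.066,.3,2.069]),
([-.0061,.0631,1.9035,-.2049,1.2383,1.9241],[.5346,-.0452,.2025],[-2.115,.526,2.179])]
s=monitor.read_state(); D.append((s["q"],s["tool_pos"],s["tcp_rot"]))
rz=lambda a:Ro.from_euler('z',a); ry=lambda a:Ro.from_euler('y',a)
M=Ro.from_matrix(np.c_[[0,0,1],[0,1,0],[-1,0,0]].astype(float))  # tool x = local z
def fk(q,p):
    a=rz(q[0]); b=a*ry(q[1]); c=a*ry(q[1]+q[2]); R=c*rz(p[6]*q[3])*ry(q[4])*rz(p[7]*q[5]+p[8])
    return a.apply([p[4],0,p[0]])+b.apply([0,0,p[1]])+c.apply([p[5],0,p[2]])+R.apply([0,0,p[3]]), R*M
best=None
for s4 in (1,-1):
  for s6 in (1,-1):
    for o in (0,np.pi/2,np.pi,-np.pi/2):
      f=lambda p:np.concatenate([np.r_[(fk(q,np.r_[p[:6],s4,s6,o+p[6]])[0]-x),.2*(fk(q,np.r_[p[:6],s4,s6,o+p[6]])[1].inv()*Ro.from_rotvec(r)).as_rotvec()] for q,x,r in D])
      r=least_squares(f,[.3,.45,.4,.25,0,0,0])
      if best is None or r.cost<best[0]: best=(r.cost,np.r_[r.x[:6],s4,s6,o+r.x[6]])
P=best[1]
LO=np.array([-2.63,-.94,.31,-1.31,0,-2.55]); HI=np.array([2.63,2.18,2.57,4.45,2.66,2.55])
def ik(pos,A,q0):
    g=lambda q:np.r_[fk(q,P)[0]-pos,.2*(fk(q,P)[1].inv()*Ro.from_matrix(A)).as_rotvec()]
    r=least_squares(g,np.clip(q0,LO+.01,HI-.01),bounds=(LO,HI)); return r.x,r.cost**.5
E
python3 - <<'E'
from kin import *
print(best)
q=s["q"]
for f,d,w,yaw in [(.8,0,.038,-.036),(.9,0,.038,-.036),(1.,0,.038,-.036),(1.1,.1,.04,-.036),(1.3,.2,.042,-.036),(1.57,.3,.05,-.036)]:
    q,e=ik(*hold(f,d,w,yaw=yaw),q); print(f,d,q,e)
print("flip+1")
q=s["q"].copy(); q[5]-=np.pi
for f,d in [(0.,0),(.4,0),(.8,0),(1.2,.0),(1.57,0.2),(1.57,0)]:
    X,A=hold(f,d); A=A@np.diag([1,-1,-1]); q,e=ik(X,A,q); print(f,d,q,e)
E
```

```text
(np.float64(0.0007725399728404609), array([0.2401, 0.5128, 0.5587, 0.2912, 0.0174, 0.0498, 1.    , 1.    ,
       1.5707]))
0.8 0 [ 0.3743  0.4004  1.7396 -0.6022  1.566   2.414 ] 1.545895944343762e-13
0.9 0 [ 0.4111  0.4719  1.7077 -0.6453  1.628   2.4603] 5.834349665154958e-10
1.0 0 [ 0.4421  0.5457  1.6748 -0.6848  1.6902  2.5001] 4.640805460656034e-10
1.1 0.1 [ 0.4518  0.5751  1.6639 -0.6768  1.6806  2.5178] 5.190655313766433e-12
1.3 0.2 [ 0.4793  0.6797  1.6191 -0.705   1.7301  2.55  ] 0.0023530045849970084
1.57 0.3 [ 0.5012  0.8311  1.5515 -0.76    1.8222  2.55  ] 0.010214685338555875
flip+1
0.0 0 [-0.1452  0.0342  1.9287  0.      1.1787 -1.4297] 1.6663168454940759e-12
0.4 0 [ 0.163   0.1561  1.8525 -0.3694  1.3312 -0.9969] 1.0578649114589129e-08
0.8 0 [ 0.3743  0.4004  1.7396 -0.6022  1.566  -0.7276] 8.00580526400712e-09
1.2 0.0 [ 0.4882  0.6975  1.6075 -0.7567  1.8143 -0.5784] 2.279559204867467e-09
1.57 0.2 [ 0.5159  0.8896  1.5289 -0.8011  1.8929 -0.5062] 2.3939492109968613e-11
1.57 0 [ 0.5243  0.9798  1.4843 -0.884   2.0416 -0.5059] 2.0359854628322684e-12
```

Joint 6 levels off near its limit, so a slight twist about the tool axis (0.1 rad) and letting tool tilt lag the box will keep it inside. Tabulating the rest of the path:

```bash
cat >> kin.py <<'E'
def sched(f):
    d=np.interp(f,[.6,1.1,1.57],[0,.1,.33]); w=np.interp(f,[.6,1.1,1.57],[.038,.041,.053]); tw=np.interp(f,[.6,1.1,1.57],[0,-.09,-.14])
    X,A=hold(f,d,w); return X,A@Ro.from_rotvec([tw,0,0]).as_matrix(),w/.085*100
E
python3 - <<'E'
from kin import *
q=s["q"]
for f in np.r_[np.arange(.65,1.11,.05),1.2,1.3,1.4,1.5,1.57,1.6]:
    X,A,w=sched(f); q,e=ik(X,A,q); print(round(f,2),list(rel(X,A,s)),round(w),q[[3,5]],round(e,4),X[2])
E
```

```text
0.65 [np.float64(-0.001), np.float64(-0.007), np.float64(-0.0002), np.float64(-0.0063), np.float64(0.0005), np.float64(0.038)] 45 [-0.522   2.3172] 0.0 0.18023353320565025
0.7 [np.float64(-0.0011), np.float64(-0.0153), np.float64(0.0001), np.float64(-0.0153), np.float64(-0.0), np.float64(0.078)] 45 [-0.5426  2.3348] 0.0 0.17568368482258326
0.75 [np.float64(-0.0008), np.float64(-0.0235), np.float64(0.0003), np.float64(-0.0242), np.float64(-0.001), np.float64(0.118)] 46 [-0.5621  2.3508] 0.0 0.17079535653992606
0.8 [np.float64(-0.0002), np.float64(-0.0317), np.float64(0.0005), np.float64(-0.0332), np.float64(-0.0023), np.float64(0.158)] 46 [-0.5807  2.3654] 0.0 0.16558172679938288
0.85 [np.float64(0.0009), np.float64(-0.0399), np.float64(0.0007), np.float64(-0.0421), np.float64(-0.004), np.float64(0.198)] 46 [-0.5984  2.3787] 0.0 0.1600567926516915
0.9 [np.float64(0.0025), np.float64(-0.0479), np.float64(0.0009), np.float64(-0.051), np.float64(-0.006), np.float64(0.238)] 47 [-0.6153  2.3907] 0.0 0.1542353329352897
0.95 [np.float64(0.0044), np.float64(-0.0559), np.float64(0.0011), np.fl
[... 950 characters left out ...]
8395085214
1.4 [np.float64(0.0401), np.float64(-0.1187), np.float64(0.0021), np.float64(-0.116), np.float64(-0.0336), np.float64(0.5505)] 57 [-0.7249  2.4664] 0.0 0.08317669070468306
1.5 [np.float64(0.0518), np.float64(-0.1297), np.float64(0.0022), np.float64(-0.1257), np.float64(-0.04), np.float64(0.6014)] 60 [-0.7412  2.4765] 0.0 0.06731061147730946
1.57 [np.float64(0.0606), np.float64(-0.1366), np.float64(0.0021), np.float64(-0.1324), np.float64(-0.0448), np.float64(0.6369)] 62 [-0.7528  2.4827] 0.0 0.05612028209616637
1.6 [np.float64(0.0642), np.float64(-0.1396), np.float64(0.0021), np.float64(-0.1319), np.float64(-0.0469), np.float64(0.6669)] 62 [-0.7634  2.4897] 0.0 0.05146639899384055
```

Emit:
jog_arm(rows=[[-0.0005, -0.0035, 0, -0.003, 0, 0.019, 45], [-0.001, -0.007, 0, -0.006, 0, 0.038, 45], [-0.001, -0.011, 0, -0.011, 0, 0.058, 45], [-0.0011, -0.0153, 0, -0.015, 0, 0.078, 45], [-0.001, -0.0194, 0, -0.02, 0, 0.098, 45], [-0.0008, -0.0235, 0, -0.024, -0.001, 0.118, 46], [-0.0005, -0.0276, 0, -0.029, -0.002, 0.138, 46], [-0.0002, -0.0317, 0.0005, -0.033, -0.002, 0.158, 46], [0.0003, -0.0358, 0.0005, -0.038, -0.003, 0.178, 46], [0.0009, -0.0399, 0.0007, -0.042, -0.004, 0.198, 46], [0.0017, -0.0439, 0.0008, -0.047, -0.005, 0.218, 46], [0.0025, -0.0479, 0.0009, -0.051, -0.006, 0.238, 47], [0.0034, -0.0519, 0.001, -0.055, -0.007, 0.258, 47], [0.0044, -0.0559, 0.001, -0.06, -0.008, 0.278, 47], [0.0055, -0.0599, 0.0012, -0.064, -0.01, 0.298, 47], [0.0067, -0.0638, 0.0013, -0.069, -0.011, 0.318, 48], [0.008, -0.0677, 0.0013, -0.073, -0.013, 0.338, 48], [0.0094, -0.0715, 0.0014, -0.077, -0.014, 0.358, 48], [0.011, -0.0753, 0.0015, -0.082, -0.016, 0.378, 48], [0.0125, -0.0791, 0.0016, -0.086, -0.018, 0.398, 48]])

```text
time: 8.4
tool_pos: [0.5642, 0.0723, 0.128]
tcp_rot: [1.49, -1.061, -1.832]
wrist_force: [0.5, 0.4, -3.0]
width: 0.481
```

```bash
python3 - <<'E'
from kin import *
import cv2
a=imaging.read_camera("side")[160:345,225:375]; b=imaging.read_camera("wrist")
cv2.imwrite("pics/m5.png",np.hstack([cv2.resize(a,(400,493)),cv2.copyMakeBorder(cv2.resize(b[100:420,120:440],(400,400)),0,93,0,0,0)]))
s=monitor.read_state()
print(s["time"],s["q"],instand(s["tool_pos"]),RS.T@s["wrist_force"][:2],s["wrist_force"],s["width"])
for f in np.r_[np.arange(1.1,1.56,.05),1.57]:
    X,A,w=sched(f); print(round(f,2),rel(X,A,s).tolist(),round(w))
E
```

```text
8.5 [ 0.4665  0.616   1.631  -0.6665  1.6836  2.4396] [-0.0098  0.1751  0.127 ] [0.1464 1.057 ] [ 0.4035  0.9879 -1.5249] 0.48336136914126643
1.1 [-0.0004, 0.0014, -0.0004, 0.002, 0.001, -0.0018] 48
1.15 [0.0002, -0.0067, -0.001, -0.0033, -0.0013, 0.0237] 50
1.2 [0.0012, -0.0147, -0.0016, -0.0086, -0.0039, 0.0491] 51
1.25 [0.0027, -0.0226, -0.0022, -0.0139, -0.0065, 0.0745] 53
1.3 [0.0046, -0.0304, -0.0029, -0.0192, -0.0093, 0.0998] 54
1.35 [0.0068, -0.0381, -0.0035, -0.0245, -0.0122, 0.1252] 56
1.4 [0.0095, -0.0457, -0.0041, -0.0298, -0.0153, 0.1506] 57
1.45 [0.0126, -0.0531, -0.0048, -0.035, -0.0185, 0.1759] 59
1.5 [0.016, -0.0603, -0.0054, -0.0403, -0.0218, 0.2012] 60
1.55 [0.0198, -0.0673, -0.006, -0.0456, -0.0253, 0.2265] 62
1.57 [0.0214, -0.0701, -0.0063, -0.0477, -0.0267, 0.2367] 62
```

View pics/m5.png

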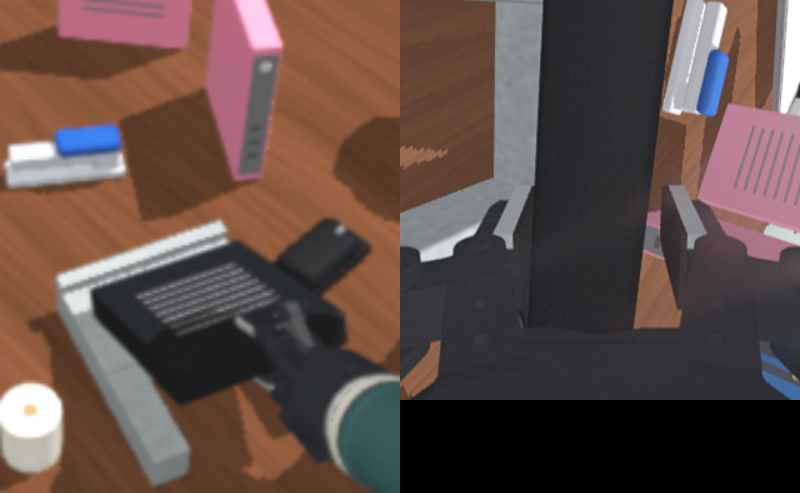

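The box rests on the lower finger, vents up, foot edge still on the stand. I'll continue lowering, slowing at the end.

Emit:
jog_arm(rows=[[0, -0.0025, -0.0005, 0, 0, 0.01, 49], [0.0002, -0.0067, -0.001, -0.003, -0.001, 0.024, 50], [0.0007, -0.0107, -0.0013, -0.006, -0.003, 0.036, 50], [0.0012, -0.0147, -0.0016, -0.009, -0.004, 0.049, 51], [0.002, -0.0187, -0.0019, -0.011, -0.005, 0.062, 52], [0.0027, -0.0226, -0.0022, -0.014, -0.007, 0.075, 53], [0.0036, -0.0265, -0.0025, -0.017, -0.008, 0.087, 53], [0.0046, -0.0304, -0.0029, -0.019, -0.009, 0.1, 54], [0.0057, -0.0343, -0.0032, -0.022, -0.011, 0.113, 55], [0.0068, -0.0381, -0.0035, -0.025, -0.012, 0.125, 56], [0.0081, -0.0419, -0.0038, -0.027, -0.014, 0.138, 56], [0.0095, -0.0457, -0.0041, -0.03, -0.015, 0.151, 57], [0.011, -0.0494, -0.0045, -0.032, -0.017, 0.163, 58], [0.0126, -0.0531, -0.0048, -0.035, -0.019, 0.176, 59], [0.0143, -0.0567, -0.0051, -0.038, -0.02, 0.189, 59], [0.016, -0.0603, -0.0054, -0.04, -0.022, 0.201, 60], [0.0172, -0.0626, -0.0056, -0.042, -0.023, 0.21, 61], [0.0185, -0.065, -0.0058, -0.044, -0.024, 0.218, 61]])

```text
time: 10.3
tool_pos: [0.569, 0.0915, 0.0617]
tcp_rot: [1.274, -1.138, -1.714]
wrist_force: [0.3, -0.0, -3.2]
width: 0.609
```

```bash
python3 - <<'E'
from kin import *
import cv2
s=monitor.read_state()
print(s["time"],s["q"],instand(s["tool_pos"]),RS.T@s["wrist_force"][:2],s["wrist_force"],s["width"])
for f in [1.53,1.55,1.57,1.59]:
    X,A,w=sched(f); print(round(f,2),rel(X,A,s).tolist(),round(w))
R0=Ro.from_rotvec(s["tcp_rot"]).as_matrix(); print("down 10mm in tool",R0.T@[0,0,-.01],"stand y 10mm",R0.T@np.r_[RS@[0,.01],0])
E
```

```text
10.3 [ 0.5174  0.8485  1.5289 -0.7329  1.7939  2.4901] [-0.0093  0.1947  0.0617] [0.3028 0.0642] [ 0.3092 -0.0128 -3.1722] 0.6090516204740859
1.53 [-0.0002, 0.0008, 0.0001, 0.0008, 0.0002, -0.0023] 61
1.55 [0.0007, -0.0023, -0.0004, -0.0014, -0.0012, 0.0078] 62
1.57 [0.0017, -0.0053, -0.0008, -0.0035, -0.0026, 0.0179] 62
1.59 [0.0025, -0.0083, -0.0012, -0.0035, -0.0054, 0.0377] 62
down 10mm in tool [ 0.0034 -0.0093 -0.0013] stand y 10mm [-0.0094 -0.0034 -0.0001]
```

Emit:
jog_arm(rows=[[0.0003, -0.001, -0.0001, 0, 0, 0, 61], [0.0007, -0.002, -0.0002, 0, 0, 0, 61], [0.001, -0.003, -0.0003, 0, 0, 0, 61], [0.0014, -0.004, -0.0005, 0, 0, 0, 61], [0.0017, -0.005, -0.0006, 0, 0, 0, 61], [0.002, -0.006, -0.0007, 0, 0, 0, 61], [0.0024, -0.007, -0.0009, 0, 0, 0, 61], [0.0027, -0.008, -0.001, 0, 0, 0, 61]])

```text
time: 11.1
tool_pos: [0.569, 0.0916, 0.0537]
tcp_rot: [1.273, -1.138, -1.713]
wrist_force: [0.4, -0.3, -0.3]
width: 0.609
```

```bash
python3 - <<'E'
from kin import *
import cv2
a=imaging.read_camera("side")[160:345,225:375]; b=imaging.read_camera("wrist")
cv2.imwrite("pics/m6.png",np.hstack([cv2.resize(a,(400,493)),cv2.copyMakeBorder(cv2.resize(b[100:420,120:440],(400,400)),0,93,0,0,0)]))
s=monitor.read_state()
print(s["time"],s["q"],instand(s["tool_pos"]),RS.T@s["wrist_force"][:2],s["wrist_force"],s["width"])
E
```

```text
11.2 [ 0.5177  0.8605  1.5261 -0.7317  1.7877  2.4969] [-0.0093  0.195   0.0537] [-0.7161 -0.67  ] [-0.8597 -0.4718 -0.0797] 0.607598539305324
```

View pics/m6.png

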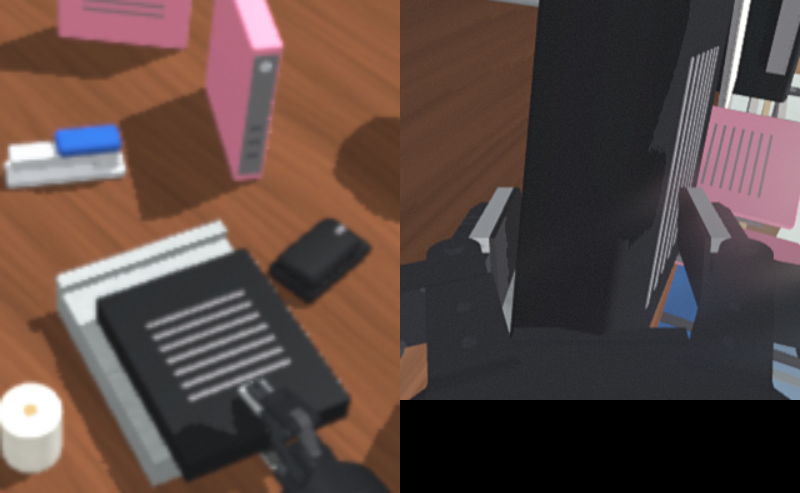

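The box is flat on the rails and the finger unloaded. Next: retreat the fingers along the tool axis.

Emit:
jog_arm(rows=[[0, 0, 0, 0, 0, 0, 65], [0, 0, 0, 0, 0, 0, 70], [-0.004, 0, 0, 0, 0, 0, 70], [-0.012, 0, 0, 0, 0, 0, 70], [-0.025, 0, 0, 0, 0, 0, 70], [-0.04, 0, 0, 0, 0, 0, 70], [-0.06, 0, 0, 0, 0, 0, 70], [-0.08, 0, 0, 0, 0, 0, 70], [-0.1, 0, 0, 0, 0, 0, 70], [-0.1, 0, 0, 0, 0, 0, 70]])

```text
time: 12.2
tool_pos: [0.597, 0.1854, 0.0892]
tcp_rot: [1.28, -1.137, -1.711]
wrist_force: [-0.2, -0.6, 1.1]
width: 0.7
```

```bash
cat >> kin.py <<'E'
def push(y,z,x=-.009,yaw=0):
    R=Ro.from_euler('z',TH+yaw).as_matrix(); A=np.c_[[0,0,-1.],R[:,0],-R[:,1]]; return W(x,y,z),A
E
python3 - <<'E'
from kin import *
s=monitor.read_state()
print(s["time"],s["q"],instand(s["tool_pos"]),s["wrist_force"],s["width"])
print(rel(*push(.30,.2),s).tolist(), ik(*push(.3,.2),[.4,.3,1.7,0,1.2,.6]), ik(*push(.245,.045),[.4,.3,1.7,0,1.2,.6]))
E
```

```text
12.2 [ 0.5982  0.919   1.3233 -0.693   1.9307  2.4471] [-0.0054  0.2927  0.0892] [-0.1533 -0.595   1.0877] 0.6997210902506253
[-0.0449, 0.1001, 0.0172, -1.2704, 1.0089, -0.8552] (array([ 0.3141,  0.2093,  1.7368, -0.    ,  1.1954,  0.5644]), np.float64(6.95602353470689e-13)) (array([ 0.2363,  0.3378,  1.9089, -0.    ,  0.8949,  0.4866]), np.float64(1.0038002000684022e-11))
```

Emit:
jog_arm(rows=[[-0.01, 0.03, 0.004, 0, 0, 0, 75], [-0.02, 0.06, 0.008, -0.09, 0.07, -0.06, 80], [-0.035, 0.09, 0.014, -0.18, 0.144, -0.122, 80], [-0.045, 0.1, 0.017, -0.27, 0.216, -0.183, 80], [-0.045, 0.1, 0.017, -0.36, 0.288, -0.244, 80], [-0.045, 0.1, 0.017, -0.45, 0.36, -0.305, 80], [-0.045, 0.1, 0.017, -0.54, 0.432, -0.366, 80], [-0.045, 0.1, 0.017, -0.63, 0.504, -0.427, 80], [-0.045, 0.1, 0.017, -0.72, 0.576, -0.488, 80], [-0.045, 0.1, 0.017, -0.81, 0.648, -0.549, 80], [-0.045, 0.1, 0.017, -0.9, 0.72, -0.61, 80], [-0.045, 0.1, 0.017, -0.99, 0.79, -0.67, 80], [-0.045, 0.1, 0.017, -1.08, 0.86, -0.73, 80], [-0.045, 0.1, 0.017, -1.17, 0.93, -0.79, 80], [-0.045, 0.1, 0.017, -1.27, 1.009, -0.855, 80], [-0.045, 0.1, 0.017, -1.27, 1.009, -0.855, 80], [-0.045, 0.1, 0.017, -1.27, 1.009, -0.855, 80]])

```text
time: 13.9
tool_pos: [0.5955, 0.1924, 0.1996]
tcp_rot: [1.393, 1.075, -1.395]
wrist_force: [-0.6, 0.3, 0.3]
width: 0.801
```

```bash
python3 - <<'E'
from kin import *
import cv2
s=monitor.read_state()
im=imaging.read_camera("wrist"); top=imaging.read_camera("top")
np.save("w7.npy",np.r_[s["tool_pos"],s["tcp_rot"]]); cv2.imwrite("pics/w7.png",im)
t=cv2.resize(top[130:280,120:270],(420,420)); cv2.imwrite("pics/m7.png",np.hstack([cv2.resize(im,(373,280)) if 0 else im[:, 100:480],t]))
print(s["time"],s["q"],instand(s["tool_pos"]),s["wrist_force"],s["width"])
print(rel(*push(.27,.045),s).tolist(),rel(*push(.20,.045),s).tolist())
E
```

```text
13.9 [ 0.2739  0.1933  1.7491 -0.0023  1.1994  0.53  ] [-0.0086  0.2991  0.1996] [-0.6167  0.2861  0.3369] 0.8010978758765136
[0.1547, -0.0003, 0.0288, -0.005, 0.002, -0.0009] [0.1548, 0.0, 0.0988, -0.005, 0.002, -0.0009]
```

View pics/m7.png

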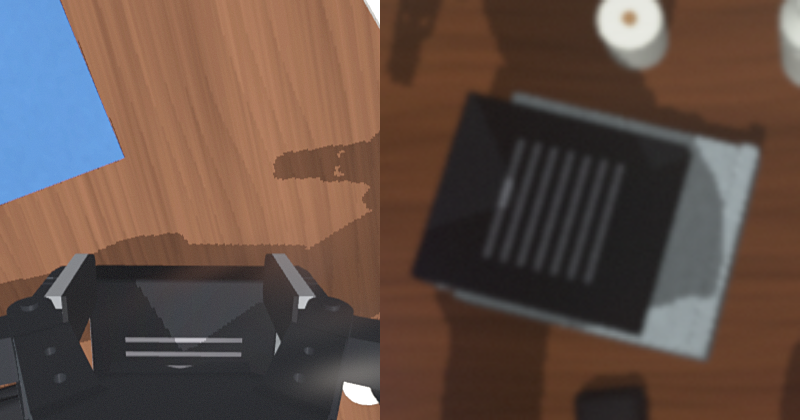

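The box lies flat on the stand with a gap at the stop. In the top crop its end edge runs (470,93)–(413,277) and its foot edge (695,138)–(640,335). I'll descend beyond its far end.

Emit:
jog_arm(rows=[[0.03, 0, 0.012, -0.005, 0.002, 0, 80], [0.06, 0, 0.024, -0.005, 0.002, 0, 80], [0.09, 0, 0.024, -0.005, 0.002, 0, 80], [0.12, 0, 0.024, -0.005, 0.002, 0, 80], [0.14, 0, 0.024, -0.005, 0.002, 0, 80], [0.15, 0, 0.024, -0.005, 0.002, 0, 80], [0.155, 0, 0.024, -0.005, 0.002, 0, 80], [0.155, 0, 0.024, -0.005, 0.002, 0, 80]])

```text
time: 14.8
tool_pos: [0.5889, 0.1709, 0.0444]
tcp_rot: [1.388, 1.082, -1.388]
wrist_force: [0.3, -1.0, -0.6]
width: 0.798
```

```bash
python3 - <<'E'
from kin import *
s=monitor.read_state()
print(s["time"],instand(s["tool_pos"]),s["wrist_force"],s["width"])
c=np.array([(90,93),(33,277),(315,138),(260,335)])/2.8+[120,130]
B=ray(c,.072,imaging.camera_params("top")); print((B[:,:2]-ST)@RS)
print(rel(*push(.20,.045),s).tolist())
E
```

```text
14.8 [-0.0097  0.2766  0.0444] [ 0.3032 -0.9708 -0.6048] 0.7983940838711941
[[ 0.0731  0.2253]
 [-0.0845  0.2264]
 [ 0.0796  0.0356]
 [-0.0871  0.0378]]
[-0.0006, 0.0004, 0.0766, 0.004, 0.0002, -0.0002]
```

Emit:
jog_arm(rows=[[0, 0, 0.01, 0.002, 0, 0, 80], [0, 0, 0.02, 0.004, 0, 0, 80], [0, 0, 0.026, 0.004, 0, 0, 80], [0, 0, 0.029, 0.004, 0, 0, 80], [0, 0, 0.032, 0.004, 0, 0, 80], [0, 0, 0.034, 0.004, 0, 0, 80], [0, 0, 0.036, 0.004, 0, 0, 80], [0, 0, 0.038, 0.004, 0, 0, 80], [0, 0, 0.04, 0.004, 0, 0, 80], [0, 0, 0.042, 0.004, 0, 0, 80], [0, 0, 0.044, 0.004, 0, 0, 80], [0, 0, 0.046, 0.004, 0, 0, 80], [0, 0, 0.048, 0.004, 0, 0, 80], [0, 0, 0.05, 0.004, 0, 0, 80], [0, 0, 0.052, 0.004, 0, 0, 80], [0, 0, 0.054, 0.004, 0, 0, 80]])

```text
time: 16.4
tool_pos: [0.5758, 0.1184, 0.0444]
tcp_rot: [1.391, 1.08, -1.391]
wrist_force: [1.0, 2.8, -0.3]
width: 0.797
```

```bash
python3 - <<'E'
from kin import *
import cv2
s=monitor.read_state()
top=imaging.read_camera("top"); side=imaging.read_camera("side")
cv2.imwrite("pics/m8.png",np.hstack([cv2.resize(top[130:280,120:270],(420,420)),cv2.resize(side[210:345,235:365],(380,420))]))
print(s["time"],instand(s["tool_pos"]),RS.T@s["wrist_force"][:2],s["wrist_force"],s["torque"])
E
```

```text
16.4 [-0.0093  0.2225  0.0444] [0.2827 2.979 ] [ 1.0115  2.8162 -0.2707] [ 0.4413 -0.1396  0.051 ]
```

View pics/m8.png

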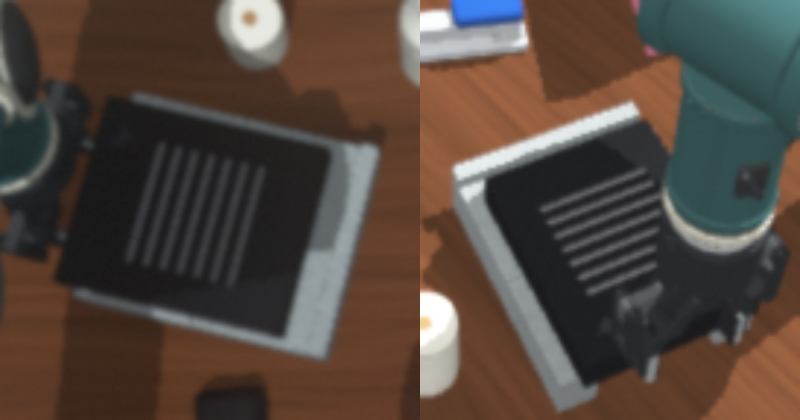

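Both fingers push the end face square at 3 N. Foot edge (330,155)–(288,337) is still about 20 mm from the stop.

Emit:
jog_arm(rows=[[0, 0, 0.002, 0, 0, 0, 80], [0, 0, 0.004, 0, 0, 0, 80], [0, 0, 0.006, 0, 0, 0, 80], [0, 0, 0.008, 0, 0, 0, 80], [0, 0, 0.01, 0, 0, 0, 80], [0, 0, 0.012, 0, 0, 0, 80], [0, 0, 0.014, 0, 0, 0, 80], [0, 0, 0.015, 0, 0, 0, 80], [0, 0, 0.016, 0, 0, 0, 80]])

```text
time: 17.4
tool_pos: [0.5718, 0.1025, 0.0444]
tcp_rot: [1.391, 1.08, -1.391]
wrist_force: [0.8, 2.8, 0.2]
width: 0.799
```

```bash
python3 - <<'E'
from kin import *
import cv2
s=monitor.read_state()
top=imaging.read_camera("top"); cv2.imwrite("pics/t9.png",top)
print(s["time"],instand(s["tool_pos"]),RS.T@s["wrist_force"][:2],s["torque"])
# bright stand strip profile between foot edge and stop, along stand y at several x (z=.05 plane)
p=imaging.camera_params("top"); Ti=np.linalg.inv(p["T"])
for z in (.052,.072):
  for x in (-.06,-.03,0,.03,.06):
    v=[]
    for y in np.arange(-.02,.045,.004):
        c=Ti@np.r_[W(x,y,z),1]; v.append(int(top[int(round(c[1]/c[2]*p["fy"]+p["cy"])),int(round(c[0]/c[2]*p["fx"]+p["cx"]))].mean()))
    print(z,x,v)
E
```

```text
17.4 [-0.0093  0.2061  0.0444] [0.1295 2.887 ] [ 0.4987 -0.1128  0.0349]
0.052 -0.06 [67, 81, 136, 154, 153, 150, 112, 74, 37, 38, 41, 39, 39, 38, 39, 37, 38]
0.052 -0.03 [69, 91, 150, 156, 155, 146, 133, 60, 35, 33, 32, 32, 31, 30, 29, 30, 29]
0.052 0 [70, 101, 133, 159, 132, 111, 81, 41, 29, 30, 31, 32, 29, 31, 30, 30, 30]
0.052 0.03 [68, 103, 138, 151, 112, 105, 83, 37, 33, 31, 31, 30, 31, 31, 29, 30, 29]
0.052 0.06 [72, 86, 144, 162, 161, 142, 82, 54, 32, 34, 33, 33, 33, 32, 33, 32, 30]
0.072 -0.06 [70, 120, 143, 154, 151, 137, 101, 42, 39, 40, 39, 39, 39, 40, 38, 38, 37]
0.072 -0.03 [76, 97, 154, 158, 155, 147, 90, 36, 34, 32, 32, 30, 31, 30, 30, 29, 30]
0.072 0 [73, 106, 154, 147, 118, 93, 55, 36, 31, 31, 31, 31, 30, 29, 31, 30, 30]
0.072 0.03 [72, 122, 155, 150, 111, 90, 71, 34, 31, 32, 32, 31, 30, 30, 29, 29, 30]
0.072 0.06 [75, 124, 155, 163, 161, 114, 79, 35, 33, 33, 32, 33, 32, 32, 33, 32, 31]
```

Emit:
jog_arm(rows=[[0, 0, 0.001, 0, 0, 0, 80], [0, 0, 0.002, 0, 0, 0, 80], [0, 0, 0.003, 0, 0, 0, 80], [0, 0, 0.003, 0, 0, 0, 80]])

```text
time: 17.85
tool_pos: [0.5709, 0.0993, 0.0444]
tcp_rot: [1.39, 1.08, -1.391]
wrist_force: [1.4, 2.2, 0.8]
width: 0.801
```

Emit:
jog_arm(rows=[[0, 0, 0.001, 0, 0, 0, 80], [0, 0, 0.0015, 0, 0, 0, 80]])

```text
time: 18.05
tool_pos: [0.5708, 0.0983, 0.0445]
tcp_rot: [1.392, 1.08, -1.391]
wrist_force: [2.0, 6.1, -1.1]
width: 0.8
```

Emit:
jog_arm(rows=[[0, 0, 0.0005, 0, 0, 0, 80], [0, 0, 0.001, 0, 0, 0, 80]])

```text
time: 18.25
tool_pos: [0.5711, 0.0981, 0.0445]
tcp_rot: [1.395, 1.08, -1.39]
wrist_force: [2.2, 7.3, -1.7]
width: 0.799
```

Contact with the stop: motion ceased and force rose to 7.6 N. Backing off and lifting clear.

Emit:
jog_arm(rows=[[0, 0, -0.003, 0, 0, 0, 80], [0, 0, -0.01, 0, 0, 0, 80], [0, 0, -0.025, 0, 0, 0, 80], [0, 0, -0.045, 0, 0, 0, 80], [-0.01, 0, -0.07, 0, 0, 0, 80], [-0.04, 0, -0.09, 0, 0, 0, 80], [-0.08, 0, -0.1, 0, 0, 0, 80], [-0.12, 0, -0.1, 0, 0, 0, 80], [-0.16, 0, -0.1, 0, 0, 0, 80], [-0.2, 0, -0.1, 0, 0, 0, 80], [-0.2, 0, -0.1, 0, 0, 0, 80], [-0.2, 0, -0.1, 0, 0, 0, 80]])

```text
time: 19.45
tool_pos: [0.5965, 0.1956, 0.2465]
tcp_rot: [1.396, 1.078, -1.387]
wrist_force: [-0.5, 0.3, 0.2]
width: 0.801
```

```bash
python3 - <<'E'
from kin import *
import cv2
s=monitor.read_state()
top=imaging.read_camera("top"); side=imaging.read_camera("side")
cv2.imwrite("pics/t10.png",top)
cv2.imwrite("pics/m10.png",np.hstack([cv2.resize(top[150:260,140:260],(458,420),interpolation=cv2.INTER_CUBIC),cv2.resize(side[240:345,240:325],(340,420))]))
print(s["time"],instand(s["tool_pos"]),s["wrist_force"])
E
```

```text
19.45 [-0.0085  0.3024  0.2465] [-0.5441  0.3237  0.2235]
```

View pics/m10.png

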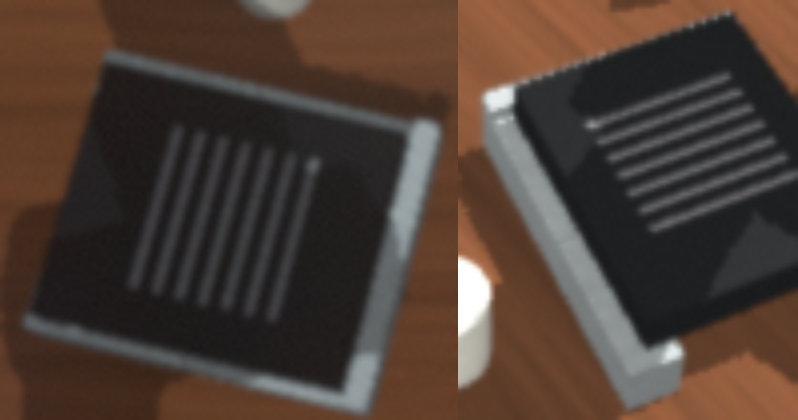

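```bash
python3 - <<'E'
from kin import *
import cv2
top=cv2.imread("pics/t10.png").mean(2); p=imaging.camera_params("top"); Ti=np.linalg.inv(p["T"])
def prof(x,z,ys):
    c=np.array([Ti@np.r_[W(x,y,z),1] for y in ys]); u=c[:,0]/c[:,2]*p["fx"]+p["cx"]; v=c[:,1]/c[:,2]*p["fy"]+p["cy"]
    return cv2.remap(top.astype(np.float32),u.astype(np.float32)[None],v.astype(np.float32)[None],cv2.INTER_LINEAR)[0]
ys=np.arange(-.03,.03,.0005); xs=np.linspace(-.075,.065,15)
for nm,z,sl in (("foot edge",.072,slice(0,None)),("far end",.072,None)):
    r=[]
    for x in xs:
        if nm=="foot edge":
            g=prof(x,z,ys); k=g.argmax(); h=(g[k]+35)/2; r.append(ys[k+np.argmax(g[k:]<h)])
    if r:
        r=np.array(r); print(nm,r*1000,"slope",np.polyfit(xs,r,1))
r=[]
for x in xs:
    g=prof(x,.052,ys); k=g.argmax(); h=(g[k]+60)/2; r.append(ys[k-np.argmax(g[:k+1][::-1]<h)])
print("stop outer",np.array(r)*1000,np.polyfit(xs,r,1))
E
```

```text
foot edge [ 0.5  0.   0.   0.   0.  -0.5  0.   0.  -2.  -2.   0.5  0.   0.   0.
  0.5] slope [-0.0013 -0.0002]
stop outer [-14.5 -14.5 -15.  -15.  -14.5 -15.  -14.5 -15.  -16.  -15.  -15.5 -15.
 -15.5 -15.  -15. ] [-0.0048 -0.015 ]
```

Foot edge is at y = 0 ± 0.5 mm and parallel to the stop. Handing in.

```bash
python3 - <<'E'
from workcell import finish_job
print(finish_job())
E
```

```text
the job is handed in; nothing more can be done
None
```

The computer is lying flat and square on the stand with its foot end against the stop, and I handed the job in at about 19.5 s of the 58 s.

**Tipping:** I straddled its top with the fingers at slightly wider than the box and tipped it from behind. I then eased it down on the front finger until it rested on the rails. The readings I took showed about 3 N or less, and the load was nearly gone once it was down.

**Pushing:** I pushed its end back with both fingertips at about 3 N. It stopped moving when the force rose to 7.6 N, which I took as contact with the stop.

**Last checks:**
- **Position:** The top camera puts the foot edge within about 0.5 mm of the stop face, except for two of the fifteen samples, which read -2 mm. It is parallel to the stop within about 0.004 rad.
- **Flatness:** I judged this by eye from the camera pictures.
- **Clearance:** The gripper finished clear of everything, about 0.25 m above the desk, with no force on it.
- **Other objects:** The soap bottle, paper roll, stapler and mouse were never approached, but I did not measure their positions again.

**Problem on the way:** Joint 6 came near its limit while lowering, reaching about 2.50 of 2.55. I twisted the tool slightly and let its tilt lag behind the box to stay inside the range.

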